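# Oil the punch mark: dip the dauber and hold it ready over the bar in the vise

## Task

Lift the red-handled oil dauber out of its wooden stand, dip its brass tip well down inside the open brass oil pot, then lift it over the top of the yellow mesh screen (not round the ends, and without touching the screen) to the drill vise. Finish still holding the dauber there, upright and motionless, with its tip centred about a centimetre above the punched mark on the clamped bar; the dauber must never touch the bar or the vise. Do not put it down or let go at the end, and leave the pot and everything else on the bench where they stand.

Things in the scene. Friction and masses are not known exactly. Their poses are not given: they have to be found in the camera images.
- dauber: Rigid oil dauber, 160 mm long, about 80 g, upright in its stand at the start. Origin at the bottom of its tip, z up the tool. From the bottom: brass tip 10 mm across (z 0 to 15 mm), steel stem 6 mm across (to 78), brass collar 26 mm across (78 to 84, rests on the stand), red handle 16 x 16 mm square (84 to 160; its flat faces look along the dauber's x and y).
- dauber_tip (a point): The very bottom of the dauber's brass tip (same as the dauber's origin).
- stand: Fixed wooden block 60 x 60 x 86 mm high with an upright through hole 15 mm across in the middle, in which the dauber hangs by its collar, tip 8 mm above the bench. Origin at the centre of its underside; pull the dauber straight up by more than 80 mm to get it out.
- oil_pot: Loose open straight-sided brass pot, 68 mm outside diameter, 60 mm inside diameter, 55 mm tall, floor 6 mm thick, 0.45 kg, empty. Origin at the centre of its underside. It may change places with the punch tin.
- pot_rim (a point): Centre of the oil pot's mouth, level with its rim. A dip counts when the tip is at least 15 mm below this level inside the pot for a fifth of a second.
- screen: Fixed upright mesh chip screen with a yellow frame, 360 mm long (its x axis), 10 mm thick (feet 50 mm), 120 mm high, standing between the oil pot's side of the bench (its -y side) and the vise's side (its +y side). Origin at the centre of its underside.
- screen_top (a point): Middle of the screen's top edge, 120 mm above the bench; axes as the screen's.
- vise: Fixed green drill vise, 200 x 120 mm base (170 mm wide over its lugs), jaws 72 mm high, screw with a cross handle reaching 157 mm out along its -x axis. Origin at the centre of its underside.
- bar: Steel bar 44 x 130 x 20 mm clamped in the vise jaws (fixed), long side along its y axis, top face 80 mm above the bench, 8 mm above the jaws. Origin at the centre of its underside. A blue patch on the top carries the mark.
- mark (a point): The punched mark on top of the bar: a black dot 6 mm across in a white disc 17 mm across, in the middle of the blue patch, 80.5 mm above the bench; z up.
- punch_tin: Closed brass punch set tin, 103 x 63 x 24 mm, loose bystander. Origin at the centre of its underside.
- hammer: Red hammer lying flat near the far edge, loose bystander.
- chuck_key: Chrome T-shaped chuck key lying flat, 90 mm long with a 100 mm cross bar, loose bystander.
- try_square: Steel try square lying flat, stock 110 mm, blade 150 mm, loose bystander.
- chip_brush: Bench brush lying flat near the robot, loose bystander.
- jar: Closed jar 70 mm across and 90 mm tall, loose bystander.

How it is judged (in metres and radians):
On the way, in this order (a step that is already met when the one before it is completed fails the run):
1. the dauber is lifted by the fingers clear of its stand (z of dauber_tip in the frame of stand above 0.088 m and contact force between dauber and the fingers above 1 N), for 0.1 s.
2. the held tip is inside the oil pot, at least 15 mm below the rim (z of dauber_tip in the frame of pot_rim below -0.015 m and horizontal distance between dauber_tip and pot_rim below 0.03 m and contact force between dauber and the fingers above 1 N), for 0.2 s.
At the end, for the whole second after the job is handed in: The fingers hold the dauber, at rest and upright (within 0.14 rad), its tip within 7 mm sideways of the mark and 3 to 18 mm above it, not touching bar or vise; pot and bystanders within 20 mm of where they started, the pot upright (horizontal distance between dauber_tip and mark below 0.007 m and z of dauber_tip in the frame of mark between 0.003 and 0.018 m and angle between dauber's own z axis and vertical below 0.14 rad and linear speed of dauber below 0.02 m/s and contact force between dauber and the fingers above 1 N and contact force between dauber and bar below 0.1 N and contact force between dauber and vise below 0.1 N and distance of each of punch_tin, hammer, chuck_key, try_square, chip_brush, jar, oil_pot from where it was at the start of the episode below 0.02 m and angle between oil_pot's own z axis and vertical below 0.15 rad); the arm keeps its last pose, push and grip.
It fails at once if the dauber touches the bar or the vise (contact force between dauber and bar above 0.3 N or contact force between dauber and vise above 0.3 N).
It fails at once if the screen is touched (contact force between screen and anything else above 1 N).
It fails at once if the dauber crosses the line of the screen below its top edge (round an end) (y of dauber_tip in the frame of screen between -0.006 and 0.006 m and z of dauber_tip in the frame of screen_top below 0 m).
It fails at once if the dauber crosses beyond an end of the screen instead of over it (y of dauber_tip in the frame of screen between -0.006 and 0.006 m and (x of dauber_tip in the frame of screen above 0.18 m or x of dauber_tip in the frame of screen below -0.18 m)).
It fails at once if the pot or a bystander is moved or the pot tipped (distance of any of punch_tin, hammer, chuck_key, try_square, chip_brush, jar, oil_pot from where it was at the start of the episode above 0.02 m or angle between oil_pot's own z axis and vertical above 0.3 rad).
It also fails if it takes over 51 s, if anything falls off the work surface, if the arm or the gripper's body presses on something with over 40 N, if the wrist force passes 120 N, or if a joint passes its speed limit or range.

## Robot

A 6-joint arm with a two-finger parallel gripper is mounted at the origin on the work surface. World frame = base frame: x ahead of the robot, y to its left, z up, the work surface at z = 0. Lengths are in m, angles in degrees, forces in N, time in s.
With the tool pointing down it reaches from about 0.3 to 0.775 m from the base axis. Payload 14.6 kg.
Tool frame: the origin (TCP) lies between the finger pads; the fingertips stand 8 mm ahead of it and the grasp point (between the pads) lies 11 mm behind it; z points along the fingers, y is the line along which they close (so a half turn about z gives the same grasp; the last joint's range is limited). The gripper opens to 85 mm and grips with 20 to 120 N. Pads are 22 mm wide; open, the fingers measure 114 mm over their backs; the gripper's body (76 mm by 85 mm) begins 54 mm behind the grasp point. The pads swing forward as they close: fully open they stand 13 mm farther back than shut.
Start: joints at [66.944, 17.183, 87.147, -0, 75.671, -3.816], TCP at [0.181, 0.519, 0.239] pointing down, gripper open.
Joint ranges: [-173.82, 173.82], [-45.26, 126.66], [13.44, 144.39], [-59.66, 239.66], [0, 175.72], [-146.38, 146.38]. Speed limits (degrees/s): [127.2, 127.2, 147.25, 180, 180, 180].

## Interface

Orientations are given as a 3x3 rotation matrix whose columns are the frame's x, y, z axes.
In Python, from bench import env, imaging, readout gives the robot as it stands (env), with the cameras (imaging) and the readings (readout). Calls block until the motion is done:
- env.goto(position, orientation): joint-space move of the TCP to a pose.
- env.movel(position, attitude=None, vel=0.15): straight line of the TCP; attitude=None keeps the orientation; vel is the mean speed in m/s.
- env.set_joints(angles): joint-space move.
- env.move_gripper(opening, squeeze=None): opening from 0.0 (shut) to 1.0 (fully open); squeeze is the grip in N (None keeps the last); returns when the fingers have stopped.
- env.dwell(seconds).
- env.ik(position, orientation): joint angles nearest the present ones, or None.
- readout.state(): the state.
- imaging.get_image(name): name is "scene" or "top" or "wrist"; returns (picture, depth): 480x640x3 uint8, red, green, blue; 480x640 float32, m along the optical axis (not along the pixel's ray), 0 where there is no reading.
- imaging.camera_info(name): a dict with "camera_matrix" (3x3 intrinsics, pixels), "rvec" (rotation vector, rad) and "tvec" (3), from world to camera coordinates, as OpenCV has them. Camera axes: x right, y down, z forward; pixel columns grow to the right and rows downward; lengths in m; the calibration is good to about 2 mm. A picture is of the moment at which its call begins: read the wrist's pose just before it. camera_info takes no time and is no camera call; for the wrist camera it gives the pose at the moment of the call.
A pose or a line that the arm cannot do raises env.MotionError and nothing moves.
- env.finish_job(): hands the job in; it is judged then, once.
The state is a dict: "time": time; "joint_positions": joint angles; "joint_velocities": joint speeds; "tau": joint torques, N m; "tcp_pos": TCP position; "eef_rot": TCP orientation; "ft_force": force on the tool from outside, world axes, zero at the start; "wrist_torque": the same for the moment, N m; "finger_gap": opening from 0.0 (shut) to 1.0 (fully open); "grasp_force": force on a finger pad.
Only numpy, scipy, OpenCV 4.12 (cv2) and the standard library are available. Lean on these libraries where they do the work, as an engineer would, in place of code of your own. Each camera call takes 0.05 s, during which the arm holds its last target. There are 200 camera calls.

## Working session

There is one attempt and no reset: what is moved stays moved. The work goes in short steps, each a Python script; the robot and the scene stay as the last script left them, time stands still between calls to the robot, and variables do not carry over. Pictures are saved under pics/ and viewed, at most 10 in all, crops included, and the job is handed in when it is done.

```bash
mkdir -p pics
cat > h.py <<'E'
import numpy as np, cv2
from bench import env, imaging, readout
def snap(n,f=None):
    c=imaging.camera_info(n); im,d=imaging.get_image(n)
    if f: cv2.imwrite(f'pics/{f}.png',im[:,:,::-1])
    np.savez(f'{n}.npz',im=im,d=d,K=c["camera_matrix"],r=c["rvec"],t=c["tvec"])
    return im,d
def cloud(n):
    z=np.load(f'{n}.npz'); K=z['K'];R=cv2.Rodrigues(z['r'].reshape(3))[0];t=z['t'].reshape(3)
    v,u=np.mgrid[:480,:640]; d=z['d']
    P=np.stack([(u-K[0,2])/K[0,0]*d,(v-K[1,2])/K[1,1]*d,d],-1)
    P=(P-t)@R; P[d==0]=np.nan
    return z['im'],P
E
python3 - <<'E'
from h import *
snap('top','top0');snap('scene','scene0')
for n in('top','scene'):
    im,P=cloud(n);print(n,np.nanmin(P.reshape(-1,3),0),np.nanmax(P.reshape(-1,3),0))
print(readout.state())
E
```

```text
top [-0.33861688 -1.5895199  -0.78823754] [2.01773576 1.7613922  0.69534456]
scene [-1.49370841 -1.91684202 -0.76779603] [1.52070861 0.96727262 0.59579702]
{'time': 0.1, 'joint_positions': array([ 6.69450940e+01,  1.72130368e+01,  8.71747385e+01, -2.23366308e-04,
        7.56714643e+01, -3.81720875e+00]), 'joint_velocities': array([ 0.0799832 , -0.08660763, -0.02740953,  0.08531385, -0.02654543,
        0.08918102]), 'tau': array([-3.11916995e-05, -5.44377959e+01, -3.62372410e+01, -9.38764697e-05,
        3.02793371e-03,  6.77677895e-05]), 'tcp_pos': array([0.18115847, 0.51910538, 0.23878719]), 'eef_rot': array([[-9.44160097e-01,  3.29486799e-01, -4.01423143e-04],
       [ 3.29487037e-01,  9.44159618e-01, -9.52824919e-04],
       [ 6.50642889e-05, -1.03188299e-03, -9.99999465e-01]]), 'ft_force': array([-0.19652243,  0.38316317,  0.43439319]), 'wrist_torque': array([-0.03264259,  0.07562786, -0.03293931]), 'grasp_force': 0.0, 'finger_gap': 1.0015282449292655}
```

View pics/top0.png

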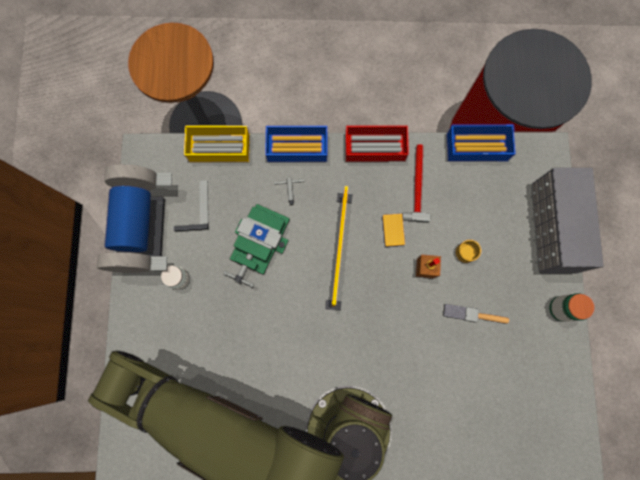

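View pics/scene0.png

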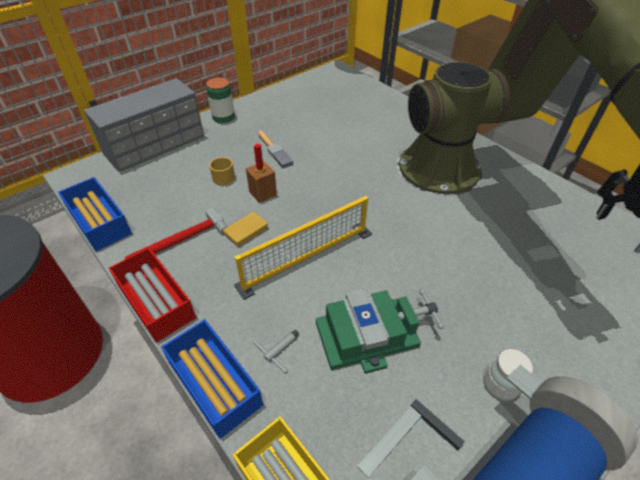

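The top view shows the stand at (430,266), the pot at (469,251), the screen from (345,190) to (334,305) and the mark at about (260,232). The scene view agrees. Next I get positions from the depth.

```bash
cat > loc.py <<'E'
from h import *
def report(n):
    im,P=cloud(n); hsv=cv2.cvtColor(im,cv2.COLOR_RGB2HSV).astype(int); H,S,V=[hsv[...,i] for i in range(3)]
    X,Y,Z=[P[...,i] for i in range(3)]
    inb=(X>.2)&(X<.9)&(np.abs(Y)<.7)
    def rep(s,m):
        m=m&inb
        if m.sum()<3: print(s,'none');return
        Q=P[m]; r=cv2.minAreaRect((Q[:,:2]*1000).astype(np.float32))
        print(s,m.sum(),'mean',Q.mean(0).round(4),'med',np.median(Q,0).round(4),'rect',np.round(r[0],1),np.round(r[1],1),round(r[2],1))
    red=((H<6)|(H>174))&(S>150)
    near=(X<.66)
    rep('red handle top',red&(Z>.15)&near)
    rep('red handle',red&(Z>.1)&near)
    rep('stand top',(H<16)&(S>90)&(Z>.078)&(Z<.092)&near)
    yel=(H>17)&(H<32)&(S>120)
    rep('screen top',yel&(Z>.112)&(Z<.13)&(X<.85))
    rep('pot rim',yel&(Z>.05)&(Z<.06)&(Y<-.1)&(X<.7))
    rep('tin top',yel&(Z>.018)&(Z<.03)&(Y<0)&(X<.8))
    rep('blue',(H>100)&(H<125)&(S>120)&(Z>.075)&(Z<.09)&(X<.7)&(Y<.4)&(Y>0))
    rep('bar top',(Z>.0775)&(Z<.085)&(S<60)&(X<.75)&(Y<.4)&(Y>.06))
    rep('vise>0.02',(Z>.02)&(Z<.1)&(X<.75)&(Y<.4)&(Y>.06)&(H>60)&(H<90)&(S>100))
    rep('high stuff',(Z>.095)&(X<.8)&(X>.33)&(Y<.35))
if __name__=='__main__':
    for n in('top','scene'): print('==',n);report(n)
E
python3 loc.py
```

```text
== top
red handle top 31 mean [ 0.4841 -0.2484  0.166 ] med [ 0.4836 -0.2483  0.1654] rect [ 484.  -248.7] [14.3 14.8] 25.3
red handle 38 mean [ 0.4833 -0.2474  0.1598] med [ 0.4825 -0.2467  0.1645] rect [ 483.8 -248.3] [14.3 15.8] 25.3
stand top 280 mean [ 0.4828 -0.2478  0.0843] med [ 0.4802 -0.2448  0.0843] rect [ 484.7 -249.6] [60.7 61. ] 83.6
screen top 389 mean [0.5393 0.0225 0.1183] med [0.5388 0.0234 0.1183] rect [ 544.4 -292.8] [358.  681.8] 0.0
pot rim 69 mean [ 0.535  -0.3801  0.0538] med [ 0.5345 -0.383   0.0536] rect [ 534.1 -380.5] [63.7 65.7] 0.2
tin top 560 mean [ 0.5995 -0.1701  0.0227] med [ 0.601  -0.1524  0.0225] rect [ 581.3 -263.8] [312.8 110.4] 77.9
blue 98 mean [0.5863 0.2692 0.0798] med [0.5848 0.2681 0.0792] rect [586.2 270. ] [43.7 36.8] 66.3
bar top 223 mean [0.589  0.2724 0.08  ] med [0.5879 0.273  0.0795] rect [587.1 271.1] [132.   56.1] 60.7
vise>0.02 1191 mean [0.5664 0.2755 0.0604] med [0.5463 0.2761 0.0679] rect [577.  273.8] [113.6 195.8] 65.5
high stuff 5202 mean [ 0.5737 -0.588   0.1453] med [ 0.5803 -0.6393  0.1554] rect [ 550.8 -327.3] [748. 435
[... 419 characters left out ...]
262 0.1206] rect [543.3  27.1] [ 15. 360.] 83.5
pot rim 95 mean [ 0.5406 -0.3725  0.0542] med [ 0.542  -0.3697  0.0542] rect [ 535.9 -377.3] [63.8 67.9] 14.2
tin top 818 mean [ 0.5944 -0.1817  0.0247] med [ 0.6015 -0.1502  0.025 ] rect [ 512.9 -316.8] [496.3 162.7] 52.5
blue 289 mean [0.588  0.2742 0.0819] med [0.5879 0.2752 0.0819] rect [587.6 274. ] [48.2 38.1] 64.2
bar top 815 mean [0.5897 0.2794 0.0813] med [0.5899 0.2939 0.0814] rect [586.8 274.4] [131.9  45.1] 65.9
vise>0.02 3573 mean [0.597  0.2896 0.0536] med [0.6161 0.2934 0.0643] rect [582.7 280.6] [117.8 197.1] 65.5
high stuff 5561 mean [ 0.589  -0.4864  0.1356] med [ 0.5985 -0.6079  0.1332] rect [ 550.4 -324.7] [752.5 436.2] 89.7
```

```bash
cat >> h.py <<'E'
def down(a):
    """tool pointing down, closing axis y at world angle a (deg)"""
    a=np.radians(a); y=np.array([np.cos(a),np.sin(a),0]); z=np.array([0,0,-1.]); return np.column_stack([np.cross(y,z),y,z])
E
python3 - <<'E'
from h import *
c=imaging.camera_info('wrist');R=cv2.Rodrigues(np.array(c['rvec']).reshape(3))[0];p=-R.T@np.array(c['tvec']).reshape(3)
s=readout.state();T=np.array(s['eef_rot'])
off=T.T@(p-s['tcp_pos']);print('cam in tcp',off,'axis',T.T@R[2],c['camera_matrix'])
for nm,xyz in(('mark',(.587,.272,.32)),('dau',(.485,-.247,.38)),('pot',(.535,-.379,.3))):
  for a in range(-150,181,15):
    q=env.ik(np.array(xyz),down(a)); print(nm,a,None if q is None else np.round(q,0)) if a in(-120,-90,-60,-30,0,30,60,90,120) else 0
E
```

```text
cam in tcp [ 0.08451251 -0.00092524 -0.13448269] axis [-3.26850571e-01  1.93342907e-05  9.45076031e-01] [[423.23557799   0.         317.49638557]
 [  0.         423.23557799 233.6329338 ]
 [  0.           0.           1.        ]]
mark -120 [ 22.  28.  62.  -0.  90. 142.]
mark -90 [ 22.  28.  62.  -0.  90. 112.]
mark -60 [22. 28. 62. -0. 90. 82.]
mark -30 [22. 28. 62. -0. 90. 52.]
mark 0 [22. 28. 62. -0. 90. 22.]
mark 30 [22. 28. 62. -0. 90. -8.]
mark 60 [ 22.  28.  62.  -0.  90. -38.]
mark 90 [ 22.  28.  62.  -0.  90. -68.]
mark 120 [ 22.  28.  62.  -0.  90. -98.]
dau -120 [-31.  13.  74.  -0.  93.  89.]
dau -90 [-31.  13.  74.  -0.  93.  59.]
dau -60 [-31.  13.  74.  -0.  93.  29.]
dau -30 [-31.  13.  74.  -0.  93.  -1.]
dau 0 [-31.  13.  74.  -0.  93. -31.]
dau 30 [-31.  13.  74.  -0.  93. -61.]
dau 60 [-31.  13.  74.  -0.  93. -91.]
dau 90 [ -31.   13.   74.   -0.   93. -121.]
dau 120 None
pot -120 [-39.  29.  62.  -0.  88.  81.]
pot -90 [-39.  29.  62.  -0.  88.  51.]
pot -60 [-39.  29.  62.  -0.  88.  21.]
pot -30 [-39.  29.  62.  -0.  88.  -9.]
pot 0 [-39.  29.  62.  -0.  88. -39.]
pot 30 [-39.  29.  62.  -0.  88. -69.]
pot 60 [-39.  29.  62.  -0.  88. -99.]
pot 90 [ -39.   29.   62.   -0.   88. -129.]
pot 120 None
```

```bash
cat > look.py <<'E'
from h import *
import loc
env.goto(np.array([.587,.272,.27]),down(25)); snap('wrist','w_mark'); import shutil; shutil.copy('wrist.npz','wmark.npz')
loc.report('wmark')
env.goto(np.array([.5,-.265,.34]),down(-30)); snap('wrist','w_dau'); shutil.copy('wrist.npz','wdau.npz')
loc.report('wdau'); print(readout.state()['time'])
a=cv2.imread('pics/w_mark.png');b=cv2.imread('pics/w_dau.png')
cv2.imwrite('pics/both.png',cv2.resize(np.hstack([a,b]),(800,300),interpolation=cv2.INTER_AREA))
E
python3 look.py
```

```text
red handle top 644 mean [0.5813 0.2791 0.3206] med [0.5778 0.2795 0.3276] rect [584.5 276.1] [145.3  29.1] 25.2
red handle 644 mean [0.5813 0.2791 0.3206] med [0.5778 0.2795 0.3276] rect [584.5 276.1] [145.3  29.1] 25.2
stand top none
screen top 2000 mean [0.4825 0.0334 0.1176] med [0.4531 0.0363 0.1188] rect [513.1  27.9] [ 13.2 215.3] 83.7
pot rim none
tin top none
blue 2637 mean [0.5893 0.2717 0.0804] med [0.5892 0.2723 0.0803] rect [589.5 271. ] [49.9 39.8] 65.8
bar top 5986 mean [0.5903 0.2752 0.0799] med [0.5908 0.2872 0.0799] rect [589.4 271.3] [129.8  44.5] 65.6
vise>0.02 19278 mean [0.563  0.29   0.0605] med [0.5461 0.2903 0.0713] rect [585.6 283.3] [146.4 198.3] 65.6
high stuff 45505 mean [0.5762 0.2648 0.3101] med [0.5763 0.2772 0.3274] rect [521.9 169.9] [305.9 234.1] 86.2
red handle top 1418 mean [ 0.4984 -0.2544  0.3059] med [ 0.4899 -0.2499  0.3712] rect [ 503.1 -262. ] [ 28.4 145.4] 59.7
red handle 1658 mean [ 0.4976 -0.2531  0.28  ] med [ 0.4915 -0.2486  0.356 ] rect [ 503.1 -262. ] [ 28.4 145.4] 59.7
stand top 3022 mean [ 0.4904 -0.247   0.0857] med [ 0.4944 -0.2429  0.0858] rect [ 487.4 -250.3] [60.2 60.1] 84.2
screen top none
pot rim 804 mean [ 0.5378 -0.3814  0.0541] med [ 0.538  -0.3821  0.0543] rect [ 537.6 -381.3] [67.  66.9] 6.1
tin top 5492 mean [ 0.5916 -0.1784  0.0237] med [ 0.5907 -0.1633  0.0238] rect [ 495.1 -334.4] [456.8 183.3] 56.5
blue none
bar top none
vise>0.02 none
high stuff 45129 mean [ 0.5104 -0.2702  0.3784] med [ 0.5103 -0.259   0.3973] rect [ 568.2 -415. ] [224.9 412.4] 4.3
3.9083
```

View pics/both.png

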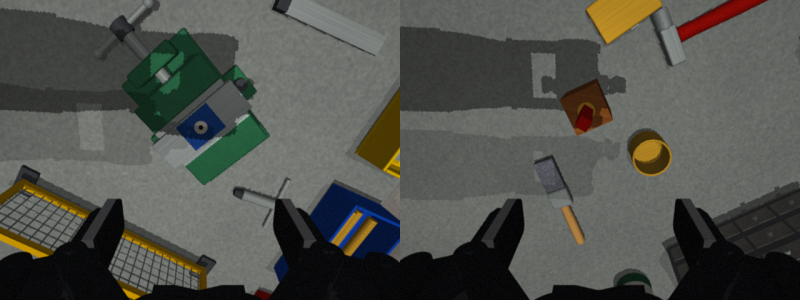

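Left: the mark's disc is at about (201,128) in the montage. Right: the stand is at (585,108), the red handle at (585,120) and the pot at (650,155). Now I fit the handle's top and yaw.

```bash
python3 - <<'E'
from h import *
for n in('wdau','top','scene'):
    im,P=cloud(n); h=cv2.cvtColor(im,cv2.COLOR_RGB2HSV); m=((h[...,0]<7)|(h[...,0]>172))&(h[...,1]>130)
    X,Y,Z=[P[...,i] for i in range(3)]
    near=np.hypot(X-.486,Y+.248)<.04
    m&=near
    for lo in(.09,.160):
        Q=P[m&(Z>lo)&(Z<.175)]; r=cv2.minAreaRect((Q[:,:2]*1000).astype(np.float32)); print(n,lo,len(Q),Q.mean(0).round(4),np.round(r[0],1),np.round(r[1],1),r[2],Q[:,2].max())
E
python3 -c "
import cv2;a=cv2.imread('pics/w_dau.png')[120:240,220:360];cv2.imwrite('pics/c1.png',cv2.resize(a,None,fx=4,fy=4,interpolation=cv2.INTER_CUBIC))"
```

```text
wdau 0.09 797 [ 0.4899 -0.248   0.1534] [ 487.7 -250.2] [16.1 16.1] 28.73843002319336 0.16977642136722668
wdau 0.16 478 [ 0.4882 -0.2496  0.1673] [ 487.7 -250.2] [15.9 16.1] 28.470006942749023 0.16977642136722668
top 0.09 39 [ 0.4832 -0.2477  0.16  ] [ 483.8 -248.3] [14.3 15.8] 25.30890464782715 0.17381337171198
top 0.16 27 [ 0.4841 -0.2495  0.1676] [ 484.  -248.7] [14.1 14.8] 25.30890464782715 0.17381337171198
scene 0.09 146 [ 0.4884 -0.2423  0.1373] [ 486.8 -244.9] [15.7 17.6] 32.00835418701172 0.1724146676406826
scene 0.16 32 [ 0.4874 -0.2432  0.1675] [ 485.7 -244.2] [15.6 15.1] 24.820329666137695 0.1724146676406826
```

View pics/c1.png

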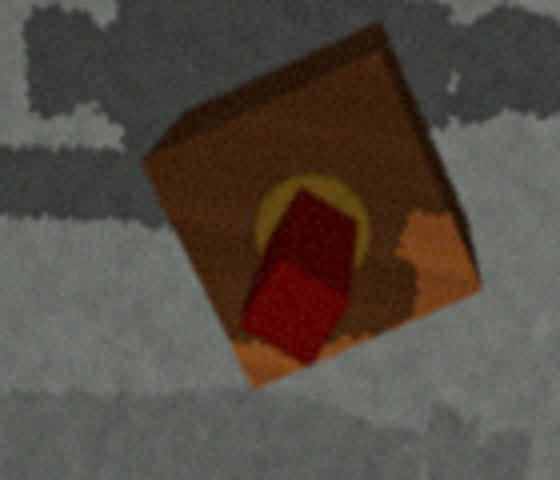

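Run:
```python
from h import *
R=down(-61.4); x,y=.4872,-.2496
env.move_gripper(.6,60)
env.goto(np.array([x,y,.215]),R)
env.movel(np.array([x,y,.124]),vel=.1)
s=readout.state(); print(s['time'],s['tcp_pos'],s['ft_force'])
env.move_gripper(0,60)
s=readout.state(); print(s['time'],s['finger_gap'],s['grasp_force'],s['ft_force'],s['wrist_torque'])
env.movel(np.array([x,y,.270]),vel=.12)
s=readout.state(); print(s['time'],s['finger_gap'],s['grasp_force'],s['ft_force'],s['tcp_pos'])
snap('wrist','held')
```

```text
5.9917 [ 0.48747404 -0.24977998  0.1246762 ] [ 0.32903853  0.2683213  -0.25986439]
6.4 0.17948608809908687 58.61766993999481 [-0.44849641  0.42244105  3.81257824] [ 0.03820622  0.13627519 -0.01781603]
7.7667 0.1801382909400015 58.3856999874115 [ 0.41815523 -0.58661527 -1.13809542] [ 0.48702114 -0.24951399  0.26922338]
```

View pics/held.png

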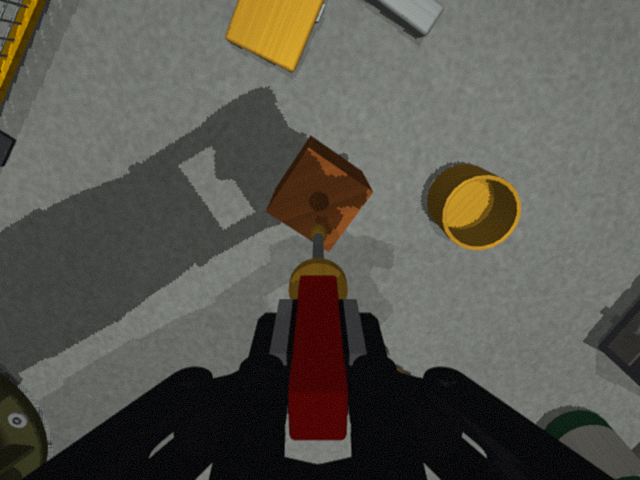

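The dauber is held and out of the stand. Its tip shows at about (319,230), the empty hole at (318,200) and the pot mouth at (482,212). I check the tip against its nominal projection and re-locate the pot from this same picture.

Run:
```python
from h import *
s=readout.state();T=np.array(s['eef_rot']);p=s['tcp_pos']
im,P=cloud('wrist'); z=np.load('wrist.npz')
for L in(.101,.116):
    q=p+T@[0,0,L]; print(L,q,cv2.projectPoints(q[None],z['r'],z['t'],z['K'],None)[0].ravel())
hsv=cv2.cvtColor(im,cv2.COLOR_RGB2HSV)
for r in range(214,290,6):
    print(r,[f"{P[r,c,2]:.3f}" for c in range(308,332,3)], P[r,319].round(4))
Z=P[...,2]; m=(hsv[...,0]>14)&(hsv[...,0]<34)&(hsv[...,1]>110)&(Z>.051)&(Z<.06)&(np.hypot(P[...,0]-.537,P[...,1]+.38)<.05)
print(m.sum(),cv2.minEnclosingCircle((P[m][:,:2]*1000).astype(np.float32)),np.median(Z[m]))
```

```text
0.101 [ 0.48693085 -0.24944604  0.16823237] [316.82319814 237.07376694]
0.116 [ 0.48691404 -0.24943632  0.15323239] [316.86770481 229.02569538]
214 ['0.086', '0.085', '0.086', '0.084', '0.085', '0.085', '0.086', '0.085'] [ 0.4789 -0.2555  0.0867]
220 ['0.086', '0.087', '0.086', '0.087', '0.086', '0.086', '0.086', 'nan'] [ 0.4746 -0.2578  0.0867]
226 ['0.086', '0.086', '0.159', 'nan', '0.161', '0.158', '0.085', '0.086'] [ 0.4912 -0.2486  0.1601]
232 ['0.086', '0.165', '0.167', '0.167', '0.167', '0.165', '0.087', '0.084'] [ 0.4902 -0.2491  0.168 ]
238 ['0.086', '0.166', '0.175', '0.178', '0.177', '0.166', '0.083', '0.085'] [ 0.4898 -0.2493  0.1771]
244 ['-0.001', '-0.000', '0.186', '0.187', '0.185', '0.181', '0.086', '0.086'] [ 0.4902 -0.2491  0.1879]
250 ['0.000', '0.001', '0.194', '0.195', '0.196', '0.190', '0.084', '0.086'] [ 0.49   -0.2492  0.1963]
256 ['-0.000', '0.000', '0.203', '0.205', '0.202', '0.199', '-0.001', '-0.002'] [ 0.4896 -0.2494  0.2038]
262 ['0.235', '0.236', '0.236', '0.236', '0.236', '0.236', 'nan', '0.234'] [ 0.4986 -0.2444  0.2357]
268 ['0.236', '0.237', '0.237', '0.237', '0.236', '0.237', '0.236', '0.238'] [ 0.4963 -0.2456  0.2363]
274 ['0.237', '0.236', '0.237', '0.237', '0.236', '0.236', '0.238', '0.236'] [ 0.494  -0.2469  0.2366]
280 ['0.243', '0.243', '0.243', '0.243', '0.244', '0.243', '0.244', '0.244'] [ 0.4942 -0.2468  0.2431]
286 ['0.249', '0.251', '0.249', '0.249', '0.248', '0.250', '0.250', '0.249'] [ 0.4938 -0.247   0.2478]
1242 ((537.9035034179688, -381.7149353027344), 34.11461639404297) 0.054425497346483394
```

Run:
```python
from h import *
env.movel(np.array([.537,-.381,.27]),vel=.15)
env.movel(np.array([.537,-.381,.1435]),vel=.12)
env.dwell(.4)
s=readout.state(); print(s['time'],s['tcp_pos'],s['ft_force'],s['finger_gap'],s['grasp_force'])
env.movel(np.array([.537,-.381,.30]),vel=.15)
env.movel(np.array([.588,.272,.30]),vel=.22)
env.movel(np.array([.588,.272,.230]),vel=.1)
env.dwell(.4)
s=readout.state(); print(s['time'],s['tcp_pos'],s['ft_force'],s['finger_gap'],s['grasp_force'])
snap('wrist','atmark')
im,P=cloud('wrist');z=np.load('wrist.npz')
q=s['tcp_pos']+np.array(s['eef_rot'])@[0,0,.1166]; print(q,cv2.projectPoints(q[None],z['r'],z['t'],z['K'],None)[0].ravel())
a=cv2.imread('pics/atmark.png')[150:300,220:420];cv2.imwrite('pics/c2.png',cv2.resize(a,None,fx=4,fy=4,interpolation=cv2.INTER_CUBIC))
```

```text
10.5 [ 0.53703509 -0.38100959  0.14363191] [-0.55183827  0.08762849 -1.03273879] 0.18370081579870137 58.39413285255432
16.0667 [0.58803265 0.27200434 0.23016032] [-0.33035186 -0.17206237 -1.44518429] 0.17832136767802398 58.39010238647461
[0.58805909 0.27201072 0.11356032] [316.84189624 228.73457971]
```

View pics/c2.png

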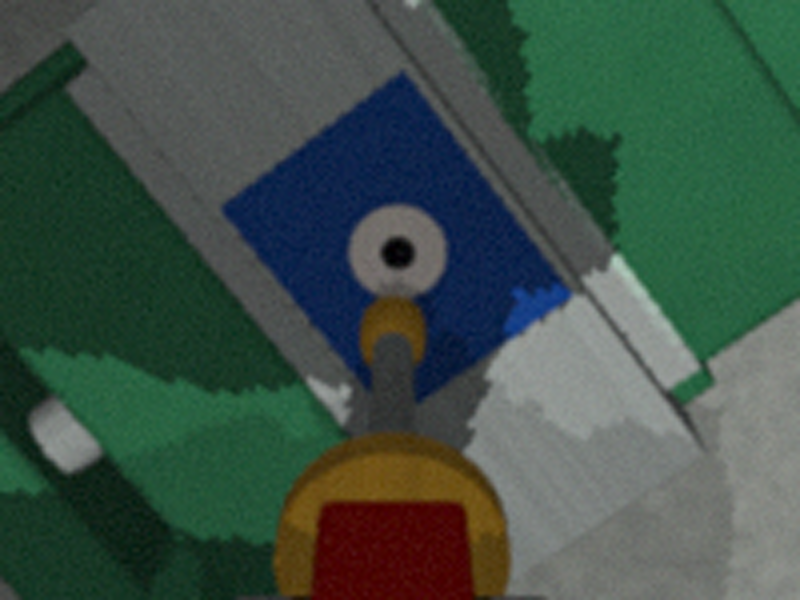

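The crop shows the mark's dot at full-image (319.2,213.0). The +x edge of the tip's bottom is at row 224.2, centred on column 318.3, so the tip hangs right over the lower side of the mark. I measure the offset within this one image and correct it.

```bash
cat > off.py <<'E'
from h import *
def offset(tip_edge_px, zt, guess):
    """mark minus tip (world xy): dot centroid vs the +x(tool) bottom edge of the tip"""
    z=np.load('wrist.npz');K=z['K'];R=cv2.Rodrigues(z['r'].reshape(3))[0];C=-R.T@z['t'].reshape(3)
    def hit(px,h):
        d=R.T@np.linalg.inv(K)@[px[0],px[1],1.]; return C+d*(h-C[2])/d[2]
    g=cv2.cvtColor(z['im'],cv2.COLOR_RGB2GRAY).astype(float); u0,v0=map(int,np.round(guess)); w=g[v0-5:v0+6,u0-5:u0+6]
    w=np.clip(70-w,0,None); v,u=np.mgrid[v0-5:v0+6,u0-5:u0+6]; m=((u*w).sum()/w.sum(),(v*w).sum()/w.sum())
    T=np.array(readout.state()['eef_rot'])
    M=hit(m,.0805); t=hit(tip_edge_px,zt)-.005*T[:,0]
    print('dot',m,'mark',M,'tip',t,'tcp',readout.state()['tcp_pos']); return (M-t)[:2]
E
python3 - <<'E'
from off import *
d=offset((318.3,224.2),.1136,(319,213)); print(d)
p=np.array([.588,.272,.230]);p[:2]+=d
env.movel(p,vel=.05); p[2]=.2075; env.movel(p,vel=.05); env.dwell(.5)
s=readout.state(); print(s['time'],s['tcp_pos'],s['ft_force'],s['finger_gap'],s['grasp_force'])
snap('wrist','fin')
a=cv2.imread('pics/fin.png')[150:300,220:420];cv2.imwrite('pics/c3.png',cv2.resize(a,None,fx=4,fy=4,interpolation=cv2.INTER_CUBIC))
E
```

```text
dot (np.float64(318.99653446284174), np.float64(212.84135541008857)) mark [0.58936125 0.27107155 0.0805    ] tip [0.5867304  0.27024841 0.11359927] tcp [0.58801948 0.27199944 0.23012347]
[0.00263085 0.00082313]
17.4667 [0.59062724 0.2728464  0.20755867] [-0.48173444  0.51263197 -1.28017083] 0.1787017597434699 58.39040815830231
```

View pics/c3.png

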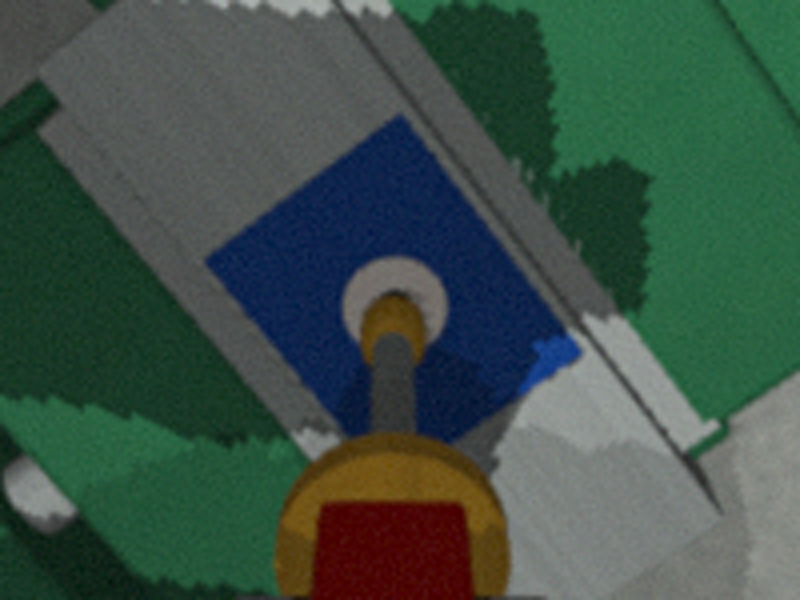

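The disc centre is at crop (395,306). The tip sits about 10 mm above it, and its centre at crop (393,327) is where a point straight above the mark should appear. I'm handing it in.

```bash
python3 -c "
from bench import env, imaging, readout
print(env.finish_job()); print(readout.state()['time'])"
```

```text
the job is handed in; nothing more can be done
None
the job is handed in; nothing more can be done
```

The job is handed in at about 17.5 s on the robot's clock: the dauber was dipped in the pot and carried over the screen, and is held still with its tip about 10 mm above the mark and centred on it in the last wrist picture; no verdict was returned.

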